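Turn a board over with a lifter

ROBOT

A 7-joint arm with a two-finger parallel gripper is mounted at the origin on the work surface; the furniture and walls round the work are solid. World frame = base frame: x ahead of the robot, y to its left, z up, the work surface at z = 0. Lengths are in m, angles in rad, forces in N, time in s.
With the tool pointing down it reaches from about 0.4 to 0.85 m from the base axis. Payload 10.4 kg.
Tool frame: the origin (TCP) lies on the centre line of the jaws, within the pads' length; the fingertips stand 11 mm ahead of it and the grasp point (between the pads) lies 8 mm behind it; z points along the fingers, y is the line along which they close (so a half turn about z gives the same grasp; the last joint's range is limited). The gripper opens to 87 mm and grips with 3 to 60 N. Pads are 19 mm wide; open, the fingers measure 117 mm over their backs; the gripper's body (75 mm by 190 mm) begins 51 mm behind the grasp point.
Start: joints at [-1.295, 0.332, -0.065, 1.46, 0.022, 1.35, -0.088], TCP at [0.184, 0.597, 0.234] pointing down, gripper open.
Joint ranges: [-2.6, 2.6], [-0.5, 2.12], [-1.47, 1.34], [0.16, 2.42], [-1.27, 4.41], [0.06, 2.06], [-2.6, 2.6]. Speed limits (rad/s): [2.22, 2.22, 2.79, 2.79, 3.14, 3.14, 3.14].

INTERFACE

Orientations are given as a unit quaternion [x, y, z, w].
In Python, from bench import r gives the robot as it stands.
- The arm moves only by the shell command python3 -m pendant 'ROWS' [OPENING] [FORCE]. ROWS is JSON, a list of rows, each a list of 4 numbers: the shift along the tool's x, y, z in m, then the turn about the tool's z in rad. A call has 1 to 8 rows; each row shifts and turns the commanded pose from where the row before left it, along the tool's axes as they then stand; what a row does not reach is not made up. A row lasts 1/12 s, in which the tool goes at most 41.7 mm and 7.16 degrees, less where a joint would pass 70% of its speed; a pose out of reach is approached as far as the arm can. A call with a gripper value outside its range is refused whole. OPENING is the opening, from 0 (shut) to 1 (fully open), set as the call begins (- or left out, the last holds). The fingers move at their own pace and stop on an object; FORCE is the grip in N (left out, the last holds). Time passes only in rows, so rows that do not move let the fingers close. It gives the time, the measured TCP pose, the force, the opening and the grip force at its end, in the units of the state.
- r.read_state(): the state, without advancing time (a new reading comes with each control period).
- r.camera(name): name is "scene" or "top" or "wrist"; returns a dict with "img" (384x512x3 uint8, red, green, blue), "camera_matrix" (3x3 intrinsics, pixels), "dist_coeffs" ([k1, k2, p1, p2, k3] as OpenCV has them; the pictures are not rectified), "xyz" and "attitude" of the camera in the world. Camera axes: x right, y down, z forward; pixel columns grow to the right and rows downward; lengths in m; the calibration is good to about 2 mm. A picture is of the moment at which its call begins. There is no depth.
- r.close_job(): hands the job in; it is judged then, once.
Trained networks look in the newest picture that a camera, given by its name, has taken for a name from the list of things; names that differ only in an ending like _2 or _b are one class to them, and where a whole thing is asked for, a point or a joint stands for the part that bears it (a point fixed in the world has none). Each returns a list of dicts, best first, with "score" (0 to 1); they miss things now and then, are a little off and sometimes report something else, mostly with a low value. They report only what shows in the picture. A call takes as long as a camera call.
- r.outline_of(thing, camera): "mask" (384x512 bool, what is visible of it) and "bbox" ([centre column, centre row, width, height] in pixels, round what is visible of it).
The state is a dict: "time": time; "joint_positions": joint angles; "joint_vel": joint speeds; "joint_torque": joint torques, N m; "ee_pos": TCP position; "eef_rot": TCP orientation; "ft_force": force on the tool from outside, world axes, zero at the start; "torque": the same for the moment, N m; "width": finger opening in m; "grip_force": force on a finger pad.
Only numpy, scipy, OpenCV 4.12 (cv2) and the standard library are available. Lean on these libraries where they do the work, as an engineer would, in place of code of your own. Each camera call takes 0.05 s, during which the arm holds its last target. There are 200 camera calls.

TASK

Pick up the lifter by its upright handle, slide its thin blade under the open edge of the LED board and tip the board over the step of the turning stand, so that it lies face down and flat on the stand's higher rails; then push its edge with the blade until the board is home against the end stops. Move the board only with the lifter, never with the gripper, let it pivot at the step rather than carrying it, and leave the other things where they are. At the end stand the lifter upright on its blade on the bench, clear of the stand.

Things in the scene. Friction and masses are not known exactly. Their poses are not given: they have to be found in the camera images.
- turning_stand: Fixed turning stand: aluminium base plate 196 (x) x 295 (y) x 8 mm with black rails along its y axis: low rails on the +y half, high rails on the -y half; the step between them is at y = 0. Origin: on the bench, below the step; z up.
- low_side (a point): Middle of the stand's low half, (0, 67, 13) mm from the stand's origin, axes as the stand's. Two low rails, tops at z = 13 mm, y = 0 to 134 mm, |x| = 74 to 96 mm. The board starts on them; below it a gap of only 5 mm is free down to the base plate (top at z = 8 mm), open toward +y.
- apron (a point): Middle of the bare strip of base plate beyond the low rails, (0, 148, 8) mm from the stand's origin, on the plate's top; the plate ends at y = 159 mm. Two flat screw heads, 2 mm high, at x = -68 and 68 mm.
- high_side (a point): Middle of the stand's high half, (0, -67, 18) mm from the stand's origin. Two high rails, tops at z = 18 mm, y = 0 to -134 mm, hollow between. End stops, 6 mm higher than the rails, at y = -130 to -136 mm; the turned board is home when its far edge meets them, which leaves its pivoted edge 6 mm past the step.
- step (a point): Middle of the step, (0, 0, 18) mm from the stand's origin, axes as the stand's. The step is the pair of upright faces, 5 mm high, where the high rails rise above the low ones; they face +y.
- board_centre (a point): Centre of the loose green LED board, a plate 184 (x) x 124 (y) x 2 mm with low lamps and a connector on its face (they do not collide), 0.04 to 0.09 kg. z points out of its face (up at the start). It starts face up on the low rails, x and y axes along the stand's within 0.03 rad, its -y edge 1 to 7 mm from the step, its open +y edge over the rails.
- board_step_edge (a point): Middle of the board's -y long edge, at (0, -62, 0) mm from board_centre: the edge that pivots at the step.
- lifter_grip (a point): Grip point on the loose lifter (0.16 kg), on the axis of its upright 24 x 24 mm handle, which ends 27 mm above. z up along the handle, x toward the blade's tip. The handle stands on a flat steel blade 120 x 44 x 3 mm: underside 90 mm below this point, from 25 mm behind to 95 mm ahead, 22 mm to either side. Handle foot: block 34 x 34 mm up to 79 mm below this point.
- solder_reel: Bystander to leave alone: reel of solder 58 mm wide and tall; origin under its centre.
- loupe: Bystander to leave alone: black loupe, 37 mm across; origin under its centre.
- glue_bottle: Bystander to leave alone: small glue bottle, 80 mm tall; origin under its centre.
- white_tape: Bystander to leave alone: roll of white tape, 68 mm across; origin under its centre.
- marker_black: Bystander to leave alone: marker pen, 135 mm long; origin under its centre.
- side_cutters: Bystander to leave alone: side cutters, 146 mm long; origin under its centre.

How it is judged:
By the outcome, as a careful person would: the job done as asked, in the order asked, and still so for the second after the job is handed in, with the robot touching nothing.
It also fails if it takes over 61 s, if anything falls off the work surface, if the arm or the gripper's body presses on something with over 40 N, if the wrist force passes 120 N, or if a joint passes its speed limit or range.

## Working session

There is one attempt and no reset: what is moved stays moved. The work goes in short steps, Python scripts to look and compute and a shell command to move; the robot and the scene stay as the last step left them, time stands still between calls to the robot, and variables do not carry over. Pictures are saved under pics/ and viewed, at most 13 in all, crops included, and the job is handed in when it is done.

```bash
ls; mkdir -p pics
cat > h.py <<'E'
import numpy as np,cv2
from bench import r
from scipy.spatial.transform import Rotation as R
def cam(n):
    c=r.camera(n);return c
def rot(c):
    a=np.array(c["attitude"]);return a if a.shape==(3,3) else R.from_quat(a).as_matrix()
def px2w(c,uv,z):
    uv=np.array(uv,float).reshape(-1,1,2)
    n=cv2.undistortPoints(uv,c["camera_matrix"],c["dist_coeffs"] if True else None).reshape(-1,2)
    d=np.c_[n,np.ones(len(n))]@rot(c).T
    o=np.array(c["xyz"]);return o+d*((z-o[2])/d[:,2:3])
def w2px(c,P):
    M=rot(c).T;rv=cv2.Rodrigues(M)[0]
    return cv2.projectPoints(np.array(P,float).reshape(-1,1,3),rv,-M@np.array(c["xyz"]),np.array(c["camera_matrix"]),np.array(c["dist_coeffs"]))[0].reshape(-1,2)
def save(c,n): cv2.imwrite("pics/"+n,c["img"][:,:,::-1])
E
python3 - <<'E'
from h import *
s=r.read_state();print({k:np.round(v,3).tolist() for k,v in s.items()})
for n in("top","scene"):
    c=cam(n);save(c,n+"0.png");print(n,c["xyz"],c["attitude"],c["camera_matrix"])
    for t in("turning_stand","board_centre","lifter_grip","solder_reel","loupe","glue_bottle","white_tape","marker_black","side_cutters"):
        for o in r.outline_of(t,n)[:2]: print(t,round(o["score"],2),np.round(o["bbox"]))
a=cv2.imread("pics/top0.png");b=cv2.imread("pics/scene0.png")
E
```

```text
pics
{'time': 0.0, 'joint_positions': [-1.295, 0.333, -0.065, 1.461, 0.022, 1.35, -0.088], 'joint_vel': [-0.0, -0.001, -0.001, -0.0, 0.001, 0.001, -0.002], 'joint_torque': [0.001, -62.327, 0.025, -38.988, -0.061, 0.04, 0.0], 'ee_pos': [0.184, 0.597, 0.233], 'eef_rot': [0.149, 0.989, -0.001, -0.0], 'ft_force': [-0.769, -0.55, 0.502], 'torque': [0.012, 0.023, -0.009], 'grip_force': 0.0, 'width': 0.087}
top [ 0.32496891 -0.0689805   1.10121974] [-0.69658972  0.71379753 -0.04748455  0.05478196] [[356.96768307   0.         255.22645403]
 [  0.         356.96768307 192.64904955]
 [  0.           0.           1.        ]]
turning_stand 0.94 [262. 198. 101.  64.]
board_centre 0.68 [245. 199.  44.  61.]
lifter_grip 0.68 [152. 180.  27.  42.]
solder_reel 0.88 [358. 207.  24.  21.]
loupe 0.59 [352. 240.  12.  16.]
loupe 0.38 [244. 199.  39.  60.]
glue_bottle 0.43 [369. 252.  12.   9.]
white_tape 0.54 [179. 141.  20.  23.]
marker_black 0.7 [175. 246.  36.  21.]
marker_black 0.69 [246. 197.  43.  60.]
side_cutters 0.9 [142. 256.  26.  50.]
scene [ 0.25452177 -0.86047549  0.66767332] [ 0.87530941 -0.11861461  0.07212091 -0.463209  ] [[354.03969758   0.         257.11997983]
 [  0.         354.03969758 187.91134059]
 [  0.           0.           1.        ]]
turning_stand 0.7 [255. 225.  84.  71.]
board_centre 0.88 [248. 206.  61.  31.]
board_centre 0.42 [258. 226.  90.  73.]
lifter_grip 0.6 [246. 151.  28.  31.]
solder_reel 0.66 [267. 295.  22.  26.]
loupe 0.68 [225. 297.  17.  19.]
loupe 0.16 [258. 225.  86.  73.]
glue_bottle 0.81 [216. 314.  11.  26.]
white_tape 0.56 [281. 168.  17.  12.]
marker_black 0.47 [194. 178.  27.  22.]
side_cutters 0.56 [180. 167.  43.   8.]
```

Run:
```python
import cv2
a=cv2.imread("pics/top0.png")[120:290,110:390]
cv2.imwrite("pics/topc.png",cv2.resize(a,(784,476),interpolation=cv2.INTER_CUBIC))
```

```text
(no output)
```

View pics/topc.png

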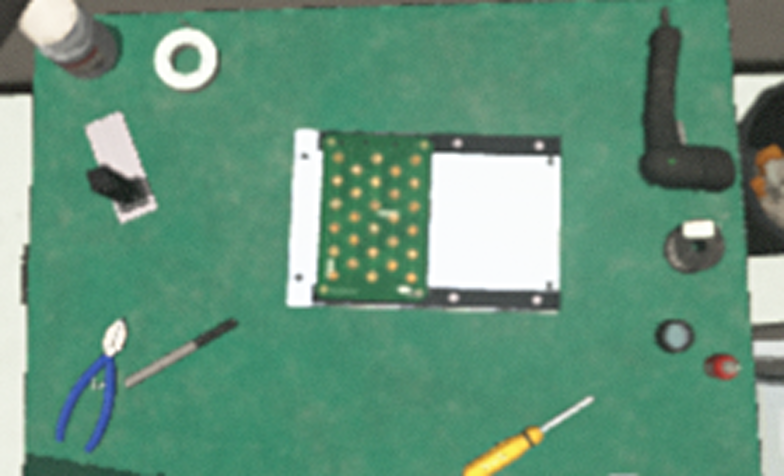

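View pics/scene0.png

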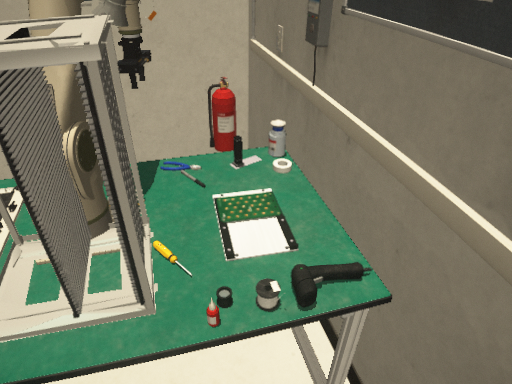

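The top view shows the stand at crop (290–560, 130–310), with its apron to the left (+y). The board lies on the left half, and the lifter is at left with its handle foot near (130,195) and its blade tip near (103,118). The scene view agrees, and the space between the lifter and the stand is clear.

Run:
```python
from h import *
c=cam("top");s=np.array
f=lambda x,y:(110+x/2.8-.32,120+y/2.8-.32)
def cr(n,pts,z):print(n,np.round(px2w(c,[f(*p) for p in pts],z)[:,:2],4).tolist())
cr("plate apron corners",[(297,130),(320,130),(288,304),(312,306)],.008)
cr("far rail corners",[(560,137),(560,309)],.018)
cr("blade",[(87,125),(117,113),(156,207),(125,221)],.003)
for t,z in(("turning_stand",.012),("board_centre",.015),("lifter_grip",.003)):
    o=r.outline_of(t,"top")[0];m=o["mask"].astype(np.uint8)
    k=max(cv2.findContours(m,0,2)[0],key=cv2.contourArea)
    b=cv2.boxPoints(cv2.minAreaRect(k));w=px2w(c,b,z)[:,:2];print(t,np.round(w,4).tolist(),np.round(w.mean(0),4),np.round([np.linalg.norm(w[0]-w[1]),np.linalg.norm(w[1]-w[2])],3))
```

```text
plate apron corners [[0.5716, 0.0622], [0.571, 0.0364], [0.3778, 0.0735], [0.375, 0.0473]]
far rail corners [[0.5539, -0.2298], [0.3649, -0.2212]]
blade [[0.585, 0.3008], [0.598, 0.2669], [0.4893, 0.221], [0.4744, 0.2555]]
turning_stand [[0.5644, -0.0701], [0.5602, -0.2319], [0.3622, -0.2229], [0.366, -0.0652]] [ 0.4632 -0.1476] [0.162 0.198]
board_centre [[0.3839, 0.0424], [0.5665, 0.0356], [0.5598, -0.0895], [0.3777, -0.0797]] [ 0.472  -0.0228] [0.183 0.125]
lifter_grip [[0.5819, 0.3233], [0.6024, 0.2627], [0.4872, 0.2206], [0.4672, 0.2803]] [0.5347 0.2717] [0.064 0.123]
```

```bash
python3 -m pendant '[[-0.029,-0.017,0,0],[-0.029,-0.017,0,0],[-0.029,-0.017,0,0],[-0.029,-0.017,0,0],[-0.029,-0.017,0,0],[-0.029,-0.017,0,0],[-0.029,-0.017,0,0],[-0.029,-0.017,0,0]]' 1
python3 -m pendant '[[-0.029,-0.017,0,0],[-0.029,-0.017,0,0],[-0.029,-0.017,0,0],[-0.029,-0.017,0,0],[-0.029,-0.017,0,0],[-0.029,-0.017,0,0]]'
python3 -m pendant '[[0,0,0,0.125],[0,0,0,0.125],[0,0,0,0.125],[0,0,0,0.125],[0,0,0,0.125],[0,0,0,0.125],[0,0,0,0.125],[0,0,0,0]]'
python3 - <<'E'
from h import *
c=cam("wrist");save(c,"w0.png");s=r.read_state();print(s["ee_pos"],s["eef_rot"],np.round(s["joint_positions"],2),c["xyz"])
for o in r.outline_of("lifter_grip","wrist"):print(o["score"],o["bbox"])
for yaw in(.394,):
    g=np.array([.505,.248]);x=np.array([np.cos(yaw),np.sin(yaw)]);y=np.array([-x[1],x[0]])
    print(w2px(c,[[*(g+a*x+b*y),z] for a,b,z in((-.025,-.022,.003),(-.025,.022,.003),(.095,.022,.003),(.095,-.022,.003),(0,0,.117))]).round().tolist())
E
```

```text
time: 1.87
ee_pos: [0.3666, 0.3977, 0.2338]
eef_rot: [0.149, 0.989, 0.0, 0.0]
ft_force: [1.2, 0.9, -0.5]
width: 0.0869
grip_force: 0.0
time: 2.37
ee_pos: [0.5029, 0.249, 0.2338]
eef_rot: [0.149, 0.989, 0.0, 0.0]
ft_force: [0.7, 0.9, 0.4]
width: 0.0872
grip_force: 0.0
time: 3.03
ee_pos: [0.5019, 0.2504, 0.2336]
eef_rot: [0.556, 0.831, 0.0, -0.0]
ft_force: [0.3, 0.3, -0.0]
width: 0.087
grip_force: 0.0
[0.50189113 0.25045446 0.23361898] [5.52861876e-01 8.33272908e-01 8.69340008e-05 2.39072256e-05] [-0.82  0.19  0.32  1.65 -0.06  1.31 -0.09] [0.4758729  0.31459895 0.38364487]
0.55 [287.9, 181.4, 110.7, 59.9]
[[234.0, 190.0], [233.0, 151.0], [341.0, 151.0], [339.0, 190.0], [257.0, 198.0]]
```

View pics/w0.png

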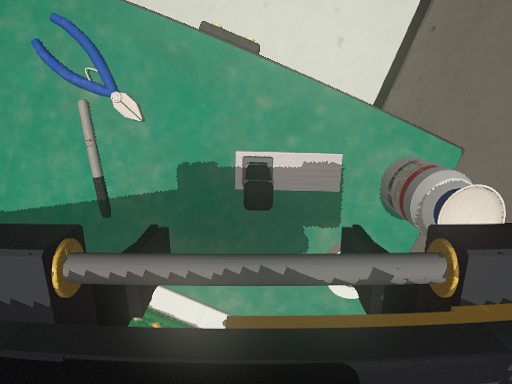

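The blade lies at (235–342, 151–191) and the handle top at (258,197). Both match the projection of my estimate to within 2 px, so I'll descend and grasp.

```bash
python3 -m pendant '[[-0.002,0.002,0.02,0],[-0.002,0.001,0.02,0],[0,0,0.02,0],[0,0,0.02,0],[0,0,0.02,0],[0,0,0.02,0],[0,0,0.02,0],[0,0,0.0115,0]]'
python3 -m pendant '[[0,0,0,0],[0,0,0,0],[0,0,0,0],[0,0,0,0],[0,0,0,0],[0,0,0,0],[0,0,0,0],[0,0,0,0]]' 0.1 50
python3 -m pendant '[[0,0,-0.015,0],[0,0,-0.02,0],[0,0,-0.01,0],[0,0,0,0]]'
```

```text
time: 3.8
ee_pos: [0.5054, 0.2474, 0.08]
eef_rot: [0.552, 0.834, -0.001, -0.0]
ft_force: [-0.0, 0.4, 0.1]
width: 0.0869
grip_force: 0.0
time: 4.47
ee_pos: [0.5063, 0.2479, 0.0823]
eef_rot: [0.554, 0.833, 0.0, 0.0]
ft_force: [0.1, 0.0, 0.3]
width: 0.0419
grip_force: 0.0
time: 4.8
ee_pos: [0.5074, 0.2485, 0.1293]
eef_rot: [0.554, 0.833, 0.002, 0.001]
ft_force: [0.3, -0.7, -2.2]
width: 0.0225
grip_force: 49.9
```

The fingers were still closing when the lift began, so the grip is too high. I'll set the lifter down and regrip.

```bash
python3 -m pendant '[[0,0,0.003,0],[0,0,0.002,0],[0,0,0,0]]'
python3 - <<'E'
from h import *
c=cam("wrist");save(c,"w1.png")
E
```

```text
time: 5.05
ee_pos: [0.5067, 0.2481, 0.1239]
eef_rot: [0.554, 0.833, 0.001, -0.0]
ft_force: [-8.9, -4.8, 29.2]
width: 0.0226
grip_force: 50.0
```

View pics/w1.png

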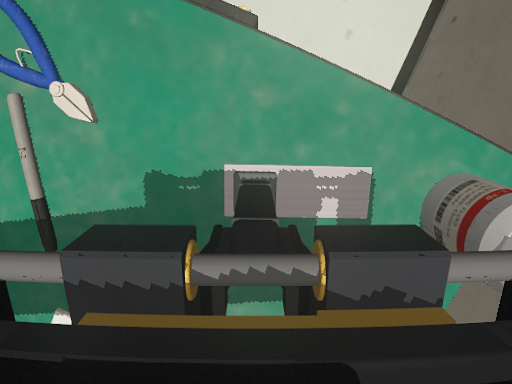

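The blade (225–371, 165–218) stands on the bench and the handle is upright, held only at its top. Opening now, then going down and closing fully.

```bash
python3 -m pendant '[[0,0,0,0],[0,0,0,0],[0,0,0,0],[0,0,0,0],[0,0,0,0],[0,0,0,0]]' 0.55
python3 -m pendant '[[0,0,0.012,0],[0,0,0.012,0],[0,0,0.012,0],[0,0,0.006,0],[0,0,0,0]]'
python3 -m pendant '[[0,0,0,0],[0,0,0,0],[0,0,0,0],[0,0,0,0],[0,0,0,0],[0,0,0,0],[0,0,0,0],[0,0,0,0]]' 0.1 55
```

```text
time: 5.6
ee_pos: [0.506, 0.2478, 0.1215]
eef_rot: [0.554, 0.833, -0.0, -0.0]
ft_force: [0.6, 0.5, -0.3]
width: 0.0468
grip_force: 0.0
time: 6.02
ee_pos: [0.505, 0.2471, 0.0776]
eef_rot: [0.554, 0.833, -0.002, -0.001]
ft_force: [-0.4, -0.2, 0.6]
width: 0.0476
grip_force: 0.0
time: 6.68
ee_pos: [0.5065, 0.248, 0.0805]
eef_rot: [0.554, 0.833, 0.0, 0.0]
ft_force: [-0.8, -0.4, 3.1]
width: 0.0238
grip_force: 54.8
```

```bash
python3 -m pendant '[[0,0,-0.02,0],[0,0,-0.02,0],[0,0,-0.02,0],[0,0,0,0.12],[0,0,0,0.12],[0,0,0,0.12],[0,0,0,0.12],[0,0,0,0.12]]'
python3 -m pendant '[[0,0,0,0.12],[0,0,0,0.12],[0,0,0,0.12],[0,0,0,0.12],[0,0,0,0.12],[0,0,0,0.12],[0,0,0,0.12],[0,0,0,0.12]]'
python3 -m pendant '[[0,0,0,0.12],[0,0,0,0.12],[0,0,0,0.12],[0,0,0,0.1],[-0.011,0.02,0,0],[-0.011,0.02,0,0],[0,0.02,0,0],[0,0,0,0]]'
python3 - <<'E'
from h import *
s=r.read_state();print(s["ee_pos"],s["eef_rot"],np.round(s["joint_positions"],2))
q=s["eef_rot"];print("yaw",2*np.arctan2(q[1],q[0])-np.pi/2)
c=cam("wrist");save(c,"w2.png");c2=cam("top");save(c2,"t2.png")
o=np.array([.4664,-.0909]);ax=np.array([.9986,-.052]);ay=np.array([.052,.9986])
P=[[*(o+a*ax+b*ay),z] for a,b,z in((-.098,.159,.008),(.098,.159,.008),(-.096,0,.018),(.096,0,.018))]
im=c["img"][:,:,::-1].copy()
for u,v in w2px(c,P): cv2.circle(im,(int(u),int(v)),2,(0,0,255),-1)
cv2.imwrite("pics/w2.png",im); print(w2px(c,P).round())
im=c2["img"][:,:,::-1][120:290,110:390];im=cv2.resize(im,(784,476),interpolation=2);cv2.imwrite("pics/t2.png",im)
E
```

```text
time: 7.35
ee_pos: [0.5059, 0.2477, 0.1396]
eef_rot: [0.777, 0.63, -0.0, -0.0]
ft_force: [0.4, -0.5, -1.8]
width: 0.0239
grip_force: 54.8
time: 8.02
ee_pos: [0.5059, 0.2477, 0.1396]
eef_rot: [0.98, 0.2, -0.0, 0.0]
ft_force: [0.8, 0.1, -1.6]
width: 0.0238
grip_force: 54.8
time: 8.68
ee_pos: [0.4806, 0.1849, 0.1397]
eef_rot: [1.0, -0.028, -0.001, 0.0]
ft_force: [-0.8, -1.4, -1.5]
width: 0.0236
grip_force: 54.8
[0.48059289 0.18491064 0.13973967] [ 9.99605107e-01 -2.80904169e-02 -5.80190559e-04  4.71461933e-04] [-1.04  0.18  0.64  1.9  -0.12  1.1  -1.97]
yaw -1.6269845673360661
[[381. 290.]
 [402.  69.]
 [540. 287.]
 [580.  81.]]
```

View pics/w2.png

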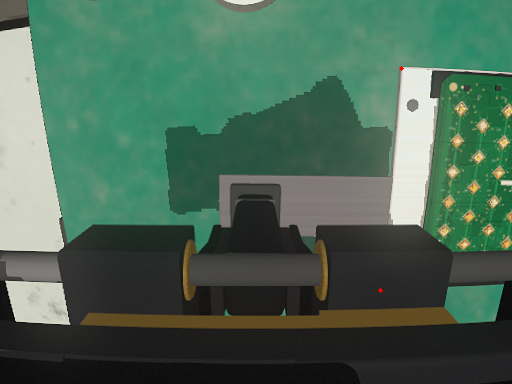

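The stand corner lands exactly on its projection at (402,69). The blade tip is at column 392, lined up with the stand. Next: over the apron, then down until the blade touches.

```bash
python3 -m pendant '[[0,0.012,0.01,0],[0,0.012,0.012,0],[0,0.01,0.012,0],[0,0,0.01,0],[0,0,0.005,0],[0,0,0,0],[0,0,0,0]]'
for i in 1; do python3 -m pendant '[[0,0,0.001,0],[0,0,0,0],[0,0,0,0]]'; done
python3 -m pendant '[[0,0,0.001,0],[0,0,0,0],[0,0,0,0]]'
```

```text
time: 9.37
ee_pos: [0.4794, 0.1559, 0.0909]
eef_rot: [1.0, -0.026, -0.0, 0.0]
ft_force: [0.3, -0.5, -1.3]
width: 0.0239
grip_force: 54.8
time: 9.62
ee_pos: [0.4796, 0.1555, 0.0904]
eef_rot: [1.0, -0.026, 0.0, -0.0]
ft_force: [0.1, 0.2, -1.9]
width: 0.0238
grip_force: 54.8
time: 9.87
ee_pos: [0.4794, 0.1552, 0.0891]
eef_rot: [1.0, -0.026, 0.0, -0.0]
ft_force: [0.9, 0.0, -0.9]
width: 0.0238
grip_force: 54.8
```

```bash
python3 -m pendant '[[0,0,0.0007,0],[0,0,0,0],[0,0,0,0]]'
python3 -m pendant '[[0,0,0.0005,0],[0,0,0,0],[0,0,0,0]]'
```

```text
time: 10.12
ee_pos: [0.4795, 0.1551, 0.0885]
eef_rot: [1.0, -0.026, 0.0, -0.0]
ft_force: [-0.7, 0.3, -0.6]
width: 0.0237
grip_force: 54.8
time: 10.37
ee_pos: [0.4796, 0.1553, 0.0883]
eef_rot: [1.0, -0.026, 0.0, -0.0]
ft_force: [-1.9, 0.1, 4.8]
width: 0.0238
grip_force: 54.8
```

```bash
python3 -m pendant '[[0,0,-0.001,0],[0,0,0,0],[0,0.006,0,0],[0,0.006,0,0],[0,0.006,0,0],[0,0.006,0,0]]'
python3 -m pendant '[[0,0.006,0,0],[0,0.006,0,0],[0,0.006,0,0],[0,0.006,0,0],[0,0.003,0,0],[0,0,0,0]]'
python3 - <<'E'
from h import *
c=cam("wrist");save(c,"w3.png")
c2=cam("top");o=r.outline_of("board_centre","top")[0];k=max(cv2.findContours(o["mask"].astype(np.uint8),0,2)[0],key=cv2.contourArea)
w=px2w(c2,cv2.boxPoints(cv2.minAreaRect(k)),.015)[:,:2];print(w.round(4).tolist(),o["score"])
E
```

```text
time: 10.87
ee_pos: [0.478, 0.1301, 0.0887]
eef_rot: [1.0, -0.026, -0.0, 0.0]
ft_force: [-0.6, 0.4, -0.8]
width: 0.0233
grip_force: 54.8
time: 11.37
ee_pos: [0.4767, 0.1033, 0.0889]
eef_rot: [1.0, -0.027, -0.0, -0.0]
ft_force: [0.3, 0.0, -1.3]
width: 0.0237
grip_force: 54.8
[[0.3836, 0.0428], [0.5671, 0.0349], [0.5595, -0.0931], [0.3765, -0.0822]] 0.56
```

View pics/w3.png

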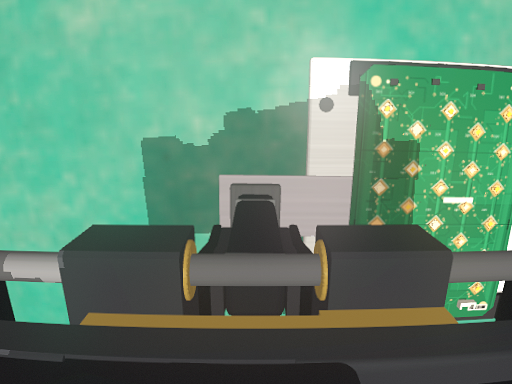

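The blade now ends at the board's edge (col 352), so its tip is about 30 mm under the board, and the board hasn't moved. Starting the lifting arc.

```bash
python3 -m pendant '[[0,0.001,-0.006,0],[0,0.001,-0.006,0],[0,0.001,-0.006,0],[0,0.002,-0.005,0],[0,0.002,-0.005,0],[0,0.002,-0.006,0],[0,0,0,0]]'
python3 -m pendant '[[0,0.0025,-0.005,0],[0,0.0025,-0.005,0],[0,0.003,-0.005,0],[0,0.0035,-0.0045,0],[0,0.0035,-0.0045,0],[0,0.0035,-0.004,0],[0,0,0,0]]'
python3 - <<'E'
from h import *
c=cam("scene");save(c,"s4.png");cv2.imwrite("pics/s4.png",cv2.resize(c["img"][130:290,160:340,::-1],(720,640-0))[:600])
E
```

```text
time: 12.1
ee_pos: [0.4768, 0.0948, 0.1241]
eef_rot: [1.0, -0.026, 0.001, -0.0]
ft_force: [-0.1, -0.4, -2.0]
width: 0.0238
grip_force: 54.8
time: 12.68
ee_pos: [0.4757, 0.0759, 0.1517]
eef_rot: [1.0, -0.027, 0.001, -0.0]
ft_force: [-0.1, 0.5, -1.8]
width: 0.0236
grip_force: 54.8
```

View pics/s4.png

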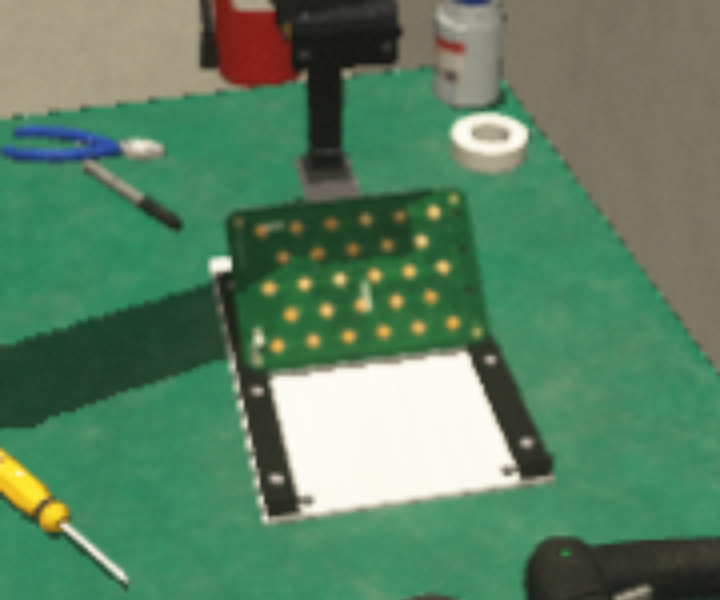

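The board is pivoting at its step edge (row ~360), now at about 40°. Continuing the arc.

```bash
python3 -m pendant '[[0,0.004,-0.004,0],[0,0.004,-0.004,0],[0,0.0044,-0.003,0],[0,0.0045,-0.003,0],[0,0.0047,-0.003,0],[0,0.0047,-0.0025,0],[0,0,0,0]]'
python3 -m pendant '[[0,0.005,-0.002,0],[0,0.005,-0.002,0],[0,0.005,-0.002,0],[0,0.005,-0.001,0],[0,0.005,-0.001,0],[0,0.005,0,0],[0,0,0,0]]'
python3 - <<'E'
from h import *
c=cam("scene");cv2.imwrite("pics/s5.png",cv2.resize(c["img"][100:260,160:340,::-1],(675,600)))
o=np.array([.4664,-.0909]);ax=np.array([.9986,-.052]);ay=np.array([.052,.9986])
print(((w2px(c,[[*(o+a*ax),.013] for a in(-.092,.092)])-[160,100])*3.75).round())
E
```

```text
time: 13.32
ee_pos: [0.4742, 0.0492, 0.1709]
eef_rot: [1.0, -0.027, 0.0, -0.0]
ft_force: [0.2, -0.1, -1.2]
width: 0.0233
grip_force: 54.8
time: 13.9
ee_pos: [0.4723, 0.0192, 0.1784]
eef_rot: [1.0, -0.027, 0.0, 0.0]
ft_force: [-0.4, -0.1, -0.8]
width: 0.024
grip_force: 54.8
[[223. 467.]
 [455. 437.]]
```

View pics/s5.png

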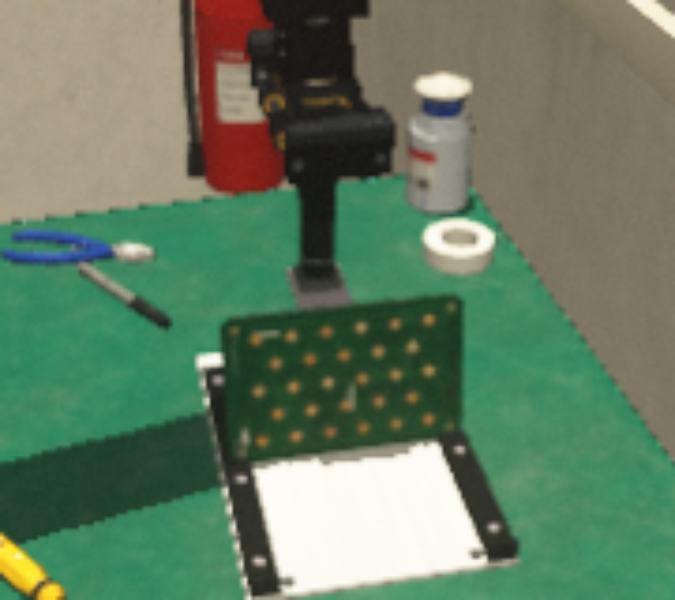

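The board is at about 80° with its lower edge at the step (rows 432–458). Pushing it gently past vertical.

```bash
python3 -m pendant '[[0,0.004,0,0],[0,0.004,0,0],[0,0.004,0,0],[0,0.004,0,0],[0,0.003,0,0],[0,0.003,0,0],[0,0.003,0,0],[0,0.003,0,0]]'
python3 -m pendant '[[0,0.003,0,0],[0,0.003,0,0],[0,0.003,0,0],[0,0.003,0,0],[0,0,0,0],[0,0,0,0],[0,0,0,0],[0,0,0,0]]'
python3 -m pendant '[[0,-0.01,0,0],[0,-0.02,0,0],[0,-0.02,0,0],[0,-0.02,0,0],[0,-0.02,0,0],[0,-0.01,0,0],[0,0,0,0]]'
python3 - <<'E'
from h import *
s=r.read_state();print(s["ee_pos"])
c=cam("wrist");a=c["img"][:,:,::-1];c2=cam("top");b=cv2.resize(c2["img"][150:250,200:330,::-1],None,fx=3,fy=3,interpolation=2)
out=np.zeros((384,512+0,3),np.uint8);out[:]=a
cv2.imwrite("pics/m6.png",np.hstack([cv2.resize(a,(400,300)),cv2.resize(b,(390,300))]))
o=r.outline_of("board_centre","top")
for q in o[:2]:
    k=max(cv2.findContours(q["mask"].astype(np.uint8),0,2)[0],key=cv2.contourArea)
    w=px2w(c2,cv2.boxPoints(cv2.minAreaRect(k)),.020)[:,:2]-np.array([.4664,-.0909]);M=np.array([[.9986,-.052],[.052,.9986]]);print(q["score"],(w@M.T*1000).round(1).tolist())
E
```

```text
time: 14.62
ee_pos: [0.4709, -0.0077, 0.1783]
eef_rot: [1.0, -0.026, 0.0, -0.0]
ft_force: [0.6, -0.8, -1.3]
width: 0.0239
grip_force: 54.8
time: 15.28
ee_pos: [0.4703, -0.0193, 0.1783]
eef_rot: [1.0, -0.026, -0.0, -0.0]
ft_force: [0.1, -0.0, -1.0]
width: 0.0239
grip_force: 54.8
time: 15.87
ee_pos: [0.4753, 0.0833, 0.1782]
eef_rot: [1.0, -0.024, -0.0, -0.0]
ft_force: [-0.4, 0.7, -1.3]
width: 0.0237
grip_force: 54.8
[0.47525847 0.08331675 0.17817914]
0.95 [[-89.4, 10.0], [97.1, 7.7], [95.4, -121.9], [-90.8, -116.5]]
0.31 [[-141.1, -289.0], [-140.3, -322.0], [-161.0, -321.7], [-161.8, -288.8]]
```

View pics/m6.png

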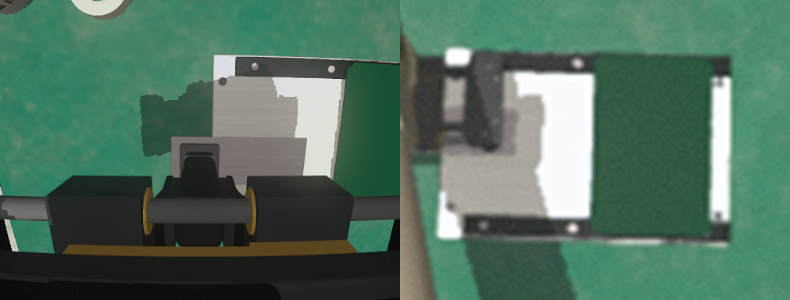

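The board now lies face down on the high rails. Its pivoted edge is at stand y ≈ +7 to +9, with a gap to the end stops, so about 13 mm of pushing is left. Lowering the blade to edge height and pushing.

```bash
python3 -m pendant '[[0,0,0.02,0],[0,0,0.02,0],[0,0,0.02,0],[0,0,0.015,0],[0,0,0.006,0],[0,0,0,0],[0,0,0,0]]'
python3 -m pendant '[[0,0.012,0,0],[0,0.012,0,0],[0,0.012,0,0],[0,0.012,0,0],[0,0.008,0,0],[0,0.004,0,0],[0,0,0,0]]'
python3 -m pendant '[[0,0.003,0,0],[0,0.003,0,0],[0,0.003,0,0],[0,0.002,0,0],[0,0,0,0]]'
```

```text
time: 16.6
ee_pos: [0.4758, 0.0798, 0.0979]
eef_rot: [1.0, -0.027, 0.0, 0.0]
ft_force: [1.0, 0.2, -1.2]
width: 0.0236
grip_force: 54.8
time: 17.18
ee_pos: [0.4723, 0.0193, 0.0974]
eef_rot: [1.0, -0.027, 0.0, -0.0]
ft_force: [0.4, 0.7, -1.6]
width: 0.0235
grip_force: 54.8
time: 17.6
ee_pos: [0.4717, 0.0092, 0.0973]
eef_rot: [1.0, -0.026, -0.0, 0.0]
ft_force: [0.5, 0.0, -1.7]
width: 0.0238
grip_force: 54.8
```

```bash
python3 -m pendant '[[0,0.002,0,0],[0,0.002,0,0],[0,0.002,0,0],[0,0,0,0],[0,0,0,0]]'
python3 -m pendant '[[0,0.001,0,0],[0,0.001,0,0],[0,0.001,0,0],[0,0,0,0],[0,0,0,0]]'
python3 - <<'E'
from h import *
c2=cam("top");q=r.outline_of("board_centre","top")[0]
k=max(cv2.findContours(q["mask"].astype(np.uint8),0,2)[0],key=cv2.contourArea)
w=px2w(c2,cv2.boxPoints(cv2.minAreaRect(k)),.020)[:,:2]-np.array([.4664,-.0909]);M=np.array([[.9986,-.052],[.052,.9986]]);print(q["score"],(w@M.T*1000).round(1).tolist())
E
```

```text
time: 18.02
ee_pos: [0.4714, 0.0034, 0.0973]
eef_rot: [1.0, -0.026, -0.0, -0.0]
ft_force: [-0.5, 0.2, -0.6]
width: 0.0236
grip_force: 54.8
time: 18.43
ee_pos: [0.4713, 0.0004, 0.0973]
eef_rot: [1.0, -0.026, 0.0, -0.0]
ft_force: [-0.2, -0.8, -2.2]
width: 0.024
grip_force: 54.8
0.81 [[-89.5, -0.7], [97.1, -5.7], [93.7, -135.1], [-92.5, -127.0]]
```

```bash
python3 -m pendant '[[0,0.001,0,0],[0,0.001,0,0],[0,0,0,0],[0,0,0,0]]'
python3 -m pendant '[[0,0.001,0,0],[0,0,0,0],[0,0,0,0]]'
```

```text
time: 18.87
ee_pos: [0.4711, -0.0015, 0.0973]
eef_rot: [1.0, -0.026, -0.0, -0.0]
ft_force: [-0.5, 0.5, -1.2]
width: 0.0236
grip_force: 54.8
time: 19.12
ee_pos: [0.471, -0.002, 0.0973]
eef_rot: [1.0, -0.026, -0.0, -0.0]
ft_force: [-1.9, 3.7, -0.8]
width: 0.0237
grip_force: 54.8
```

```bash
python3 -m pendant '[[0,0.0007,0,0],[0,0,0,0],[0,0,0,0]]'
python3 - <<'E'
from h import *
c=cam("wrist");c2=cam("top")
b=cv2.resize(c2["img"][160:236,230:330,::-1],(400,304),interpolation=2)
cv2.imwrite("pics/m7.png",np.hstack([cv2.resize(c["img"][:,:,::-1],(400,304)),b]))
E
```

```text
time: 19.37
ee_pos: [0.4709, -0.0023, 0.0973]
eef_rot: [1.0, -0.026, -0.0, -0.001]
ft_force: [-1.0, 5.4, -0.1]
width: 0.024
grip_force: 54.8
```

View pics/m7.png

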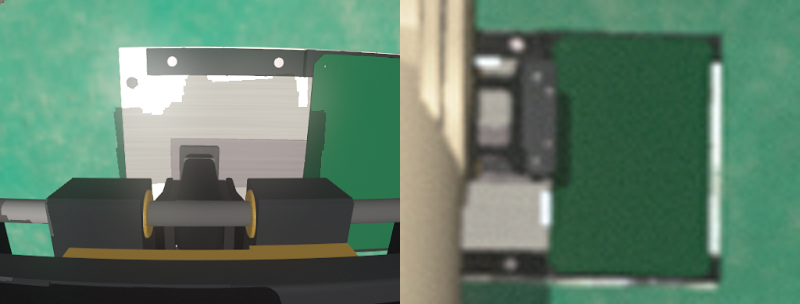

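The board is home. Its edge is parallel to the stand's end, the gap strip at the stops (col 709–721) is uniform, and the push met a firm 5 N at blade tip y ≈ −6 mm. Retracting, then setting the lifter on the bench.

```bash
python3 -m pendant '[[0,-0.003,0,0],[0,-0.01,0,0],[0,-0.02,0,0],[0,-0.025,-0.003,0],[0,-0.025,-0.005,0],[0,-0.03,-0.005,0],[0,-0.03,0,0],[0,-0.03,0,0]]'
python3 -m pendant '[[0,-0.03,0,0],[0,-0.025,0,0],[0,-0.015,0,0],[0,-0.007,0.01,0],[0,0,0.01,0],[0,0,0.006,0],[0,0,0,0],[0,0,0,0]]'
python3 -m pendant '[[0,0,0.002,0],[0,0,0,0],[0,0,0,0]]'
```

```text
time: 20.13
ee_pos: [0.4802, 0.1716, 0.1107]
eef_rot: [1.0, -0.026, 0.0, -0.0]
ft_force: [0.5, -0.1, -1.3]
width: 0.024
grip_force: 54.8
time: 20.8
ee_pos: [0.4841, 0.2445, 0.0837]
eef_rot: [1.0, -0.027, -0.0, 0.001]
ft_force: [-1.0, 0.5, -1.2]
width: 0.024
grip_force: 54.8
time: 21.05
ee_pos: [0.4844, 0.2462, 0.0826]
eef_rot: [1.0, -0.026, 0.0, -0.0]
ft_force: [1.2, -0.6, -0.9]
width: 0.0241
grip_force: 54.8
```

```bash
python3 -m pendant '[[0,0,0.001,0],[0,0,0.0005,0],[0,0,0,0],[0,0,0,0]]'
python3 -m pendant '[[0,0,0.0005,0],[0,0,0,0],[0,0,0,0]]'
```

```text
time: 21.38
ee_pos: [0.4841, 0.2465, 0.0809]
eef_rot: [1.0, -0.026, 0.0, -0.0]
ft_force: [0.1, 0.4, -1.5]
width: 0.0237
grip_force: 54.8
time: 21.63
ee_pos: [0.4842, 0.2466, 0.0805]
eef_rot: [1.0, -0.026, 0.0, -0.0]
ft_force: [-0.4, 0.1, 1.1]
width: 0.0235
grip_force: 54.8
```

Contact is made. Opening, waiting for the fingers, then rising.

```bash
python3 -m pendant '[[0,0,0,0],[0,0,0,0],[0,0,0,0],[0,0,0,0],[0,0,0,0],[0,0,0,0],[0,0,0,0],[0,0,0,0]]' 0.8
python3 -m pendant '[[0,0,-0.01,0],[0,0,-0.02,0],[0,0,-0.025,0],[0,0,-0.025,0],[0,0,-0.025,0],[0,0,-0.025,0],[0,0,-0.01,0],[0,0,0,0]]'
python3 -m pendant '[[0,-0.02,-0.01,0],[0,-0.03,0,0],[0,-0.03,0,0],[0,-0.03,0,0],[0,-0.03,0,0],[0,0,0,0],[0,0,0,0],[0,0,0,0]]'
python3 - <<'E'
from h import *
c=cam("scene");c2=cam("top")
a=cv2.resize(c["img"][110:270,160:340,::-1],(400,355),interpolation=2);b=cv2.resize(c2["img"][120:290,110:310,::-1],(400,355),interpolation=2)
cv2.imwrite("pics/m8.png",np.hstack([a,b]))
E
```

```text
time: 22.3
ee_pos: [0.4841, 0.2465, 0.0804]
eef_rot: [1.0, -0.026, 0.0, -0.0]
ft_force: [1.0, -0.1, -0.1]
width: 0.0664
grip_force: 0.0
time: 22.97
ee_pos: [0.4853, 0.247, 0.2232]
eef_rot: [1.0, -0.026, 0.002, -0.002]
ft_force: [-0.6, -0.5, 0.2]
width: 0.0696
grip_force: 0.0
time: 23.63
ee_pos: [0.4914, 0.3853, 0.2291]
eef_rot: [1.0, -0.026, -0.0, 0.001]
ft_force: [-1.1, -0.3, 0.0]
width: 0.0697
grip_force: 0.0
```

View pics/m8.png

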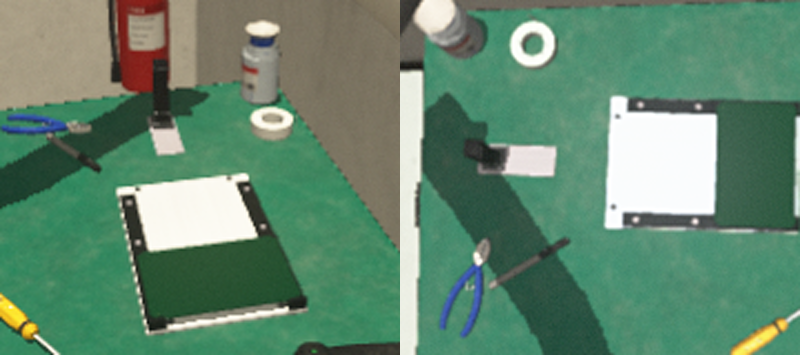

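The board lies flat and face down against the stops (left half, rows 240–310). The lifter stands upright, clear of the stand, and the bystanders are where they were. Handing in.

```bash
python3 -c "
from bench import r
print(r.close_job())"
```

```text
the job is handed in; nothing more can be done
None
```

The job is handed in at about 24 s of the 61 s: the board lies face down and flat on the high rails, home against the end stops, and the lifter stands upright on the bench, clear of the stand. My first grip on the lifter was too high, so I set it down and regripped before going near the board.

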